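Load a roller into the cross-drilling jig

TASK

Load the cross-drilling jig with the orange roller that stands on the bench before the open end of its vee: throw the jig's red-handled toggle clamp open, lay the roller on its side in the vee with its thin journal leading, push it along until the journal is fully home against the end stop under the drill bush, and then swing the handle fully upright again so that the clamp's pad holds the roller down. Do not let the roller fall over on to the bench, and leave the other loose things where they are.

Things in the scene. Friction and masses are not known exactly. Their poses are not given: they have to be found in the camera images.
- jig: Grey steel drilling jig, fixed to the bench. Origin: bench level, under the middle of the vee's open end (mouth). x runs level along the vee from mouth to stop, y level towards the clamp's side, z up. Dark base plate x 0-160, y -39 to 97, 10 mm thick. Vee block x 0-110, y -34 to 34, shoulders 36 mm above the bench. Clamp stand at x = 62, y 46 to 92, 88 mm high without its handle (all mm).
- mouth (a point): Middle of the vee's open end, on the axis of a seated roller, 44 mm above the bench; axes as the jig's. The 90 degree vee is 52 mm wide at the top, apex 10 mm above the bench; a seated roller's lowest line is 20 mm above it. The face x = 0 rises from the bench. A roller standing before it, pushed at the top, overbalances into the vee at about 40 degrees, its foot slipping back.
- stop (a point): Face of the brass stop button on the end block: x = 138 mm, y = 0 in the jig's frame, 44 mm above the bench, on the axis of a seated roller. Axes as the jig's. A roller that is home lies from x = 14 to x = 138 mm.
- bush (a point): Top of the brass drill bush (18 mm wide) over the journal: x = 126, y = 0 mm in the jig's frame, 82 mm above the bench. Its plate spans x 117-158, y -18 to 18, 64 to 76 mm above the bench, so that the journal passes under it; the end block behind (x 140-158) is 76 mm high.
- roller: The roller to load: orange polyurethane body, 48 mm diameter, 100 mm long, with a bare aluminium journal of 26 mm diameter and 24 mm length at one end; 124 mm long in all, about 0.4 kg. Origin: centre of its wide flat end; its z runs along its axis to the journal. Stands on the wide end, journal up, on the bench before the jig's mouth.
- roller_mid (a point): Point on the roller's axis 62 mm from either end.
- journal_end (a point): Centre of the flat end of the roller's journal, 124 mm from the wide end.
- clamp_handle (a joint): Angle of the toggle clamp's handle in rad: 0 = upright at its stop, clamp closed (so at the start); grows as its top swings away from the vee, towards the jig's +y, to 1.3 = fully open, arm clear of the vee. It turns about a level axis parallel to the jig's x, stays where it is left and needs a few newtons at the grip, most in the last 0.15 rad before upright.
- handle_pivot (a point): Axis of the handle: x = 62, y = 79 mm in the jig's frame, 53 mm above the bench; fixed to the jig.
- handle_grip (a point): Middle of the red handle grip, 80 mm from the pivot along the handle; the round grip is 16 mm thick and spans 46 to 100 mm from the pivot. A light grip across it (along the jig's x) lets it turn between the fingers; it can also be pushed.
- clamp_arm: The clamp's aluminium arm with a rubber-tipped spindle (pad 14 mm diameter), driven by the handle through a toggle link. Origin at its pin: x = 62, y = 55 mm in the jig's frame, 80 mm above the bench.
- arbor: Loose black steel collet arbor, 56 mm diameter, 105 mm tall, standing; origin at the centre of its foot. To be left alone.
- collet: Loose grey steel collet, 33 mm diameter, 31 mm tall; origin at the centre of its foot. To be left alone.
- pliers: Loose pliers with yellow handles, 191 x 63 x 14 mm, lying; origin at the centre of the underside. To be left alone.
- spring: Loose steel compression spring, 47 mm diameter, 58 mm tall, standing; origin at the centre of its foot. To be left alone.
- lathe_tool: Loose brown square lathe tool, 125 x 14 x 14 mm, lying; origin at the centre of the underside. To be left alone.
- oil_bottle: Loose white plastic bottle with a blue cap, 45 mm diameter, 122 mm tall, standing; origin at the centre of its foot. To be left alone.
- drilled_0: Finished roller of the same kind, lying in the blue bin; origin at the centre of its wide end. To be left alone.
- drilled_1: The other finished roller in the blue bin; origin at the centre of its wide end. To be left alone.
Mind the look-alikes: they are no part of the job. Leave any pink look-alike of the roller alone.

How it is judged:
On the way, in this order (a step that is already met when the one before it is completed fails the run):
1. the toggle clamp is thrown open (value of joint clamp_handle above 0.8 rad), for 0.2 s.
2. the roller lies in the vee, journal home against the stop (x of journal_end in the frame of stop above -0.003 m and y of journal_end in the frame of stop between -0.004 and 0.004 m and z of journal_end in the frame of stop between -0.004 and 0.004 m and angle between the z axis of roller and the x axis of jig, either way round below 0.06 rad), for 0.2 s.
At the end, for the whole second after the job is handed in: The roller lies at rest in the vee along it (within 3.5 degrees), journal end within 3 mm of the stop and 4 mm of its centre; the clamp handle is upright (below 0.1 rad) and the clamp's pad presses on the roller with over 0.4 N (all of step 2 and value of joint clamp_handle below 0.1 rad and contact force between clamp_arm and roller above 0.4 N and linear speed of roller below 0.02 m/s); the robot touches nothing.
It fails at once if the roller lies fallen on the bench (angle between roller's own z axis and vertical above 1.2 rad and height (world z) of roller_mid below 0.033 m).
It fails at once if one of the other loose things (arbor, collet, pliers, spring, lathe tool, bottle, finished rollers) is moved by over 3 cm (distance of any of arbor, collet, pliers, spring, lathe_tool, oil_bottle, drilled_0, drilled_1 from where it was at the start of the episode above 0.03 m).
It also fails if it takes over 72 s, if anything falls off the work surface, if the arm or the gripper's body presses on something with over 40 N, if the wrist force passes 120 N, or if a joint passes its speed limit or range.

ROBOT

A 7-joint arm with a two-finger parallel gripper is mounted at the origin on a cart in front of the work surface, level with it; the furniture and walls round the work are solid. World frame = base frame: x ahead of the robot, y to its left, z up, the work surface at z = 0. Lengths are in m, angles in rad, forces in N, time in s.
With the tool pointing down it reaches from about 0.35 to 0.9 m from the base axis. Payload 8.1 kg.
Tool frame: the origin (TCP) lies midway between the tips of the shut fingers; the grasp point (between the pads) lies 19 mm behind it; z points along the fingers, y is the line along which they close (so a half turn about z gives the same grasp; the last joint's range is limited). The gripper opens to 92 mm and grips with 3 to 60 N. Pads are 19 mm wide; open, the fingers measure 130 mm over their backs; the gripper's body (75 mm by 190 mm) begins 47 mm behind the grasp point.
Start: joints at [1.075, 0.434, 0.025, 1.573, -0.012, 1.134, -0.075], TCP at [0.239, -0.577, 0.227] pointing down, gripper open.
Joint ranges: [-2.62, 2.62], [-0.44, 2.09], [-1.27, 1.32], [0.08, 2.57], [-1.32, 4.46], [0.12, 2], [-2.74, 2.74]. Speed limits (rad/s): [2.22, 2.22, 3.01, 3.01, 3.14, 3.14, 3.14].

INTERFACE

Orientations are given as a rotation vector (axis times angle).
In Python, from cell import arm gives the robot as it stands.
- The arm moves only by the tool carry_out, never from a script. Its arguments are lists of equal length, an entry for each row: "claw": the finger opening in cm, from 0 to 9.18; "delta_pos": the shift along the tool's x, y, z in cm, a list of three; "angular": the turn, a rotation vector about the tool's x, y, z in rad, a list of three. In form: {"claw": [claw, ...], "delta_pos": [[dx, dy, dz], ...], "angular": [[ax, ay, az], ...]}. A call has 1 to 20 rows; each row shifts and turns the commanded pose from where the row before left it, along the tool's axes as they then stand; what a row does not reach is not made up. A row lasts 1/10 s, in which the tool goes at most 50 mm and 8.59 degrees, less where a joint would pass 70% of its speed; a pose out of reach is approached as far as the arm can. A call with a gripper value outside its range is refused whole. The fingers move at their own pace and stop on an object; "force" is the grip in N (left out, the last holds). Time passes only in rows, so rows that do not move let the fingers close. It gives the time, the measured TCP pose, the force, the opening and the grip force at its end, in the units of the state.
- arm.observe(): the state, without advancing time (a new reading comes with each control period).
- arm.get_image(name): name is "scene" or "top" or "wrist"; returns a dict with "frame" (384x512x3 uint8, red, green, blue), "mtx" (3x3 intrinsics, pixels), "T" (4x4, takes a point from camera to world coordinates). Camera axes: x right, y down, z forward; pixel columns grow to the right and rows downward; lengths in m; the calibration is good to about 2 mm. A picture is of the moment at which its call begins. There is no depth.
- arm.sign_off(): hands the job in; it is judged then, once.
Trained networks look in a picture, given as the dict that the camera call returned (one of the last four; its "shot" number tells which), for a name from the list of things; names that differ only in an ending like _2 or _b are one class to them, and where a whole thing is asked for, a point or a joint stands for the part that bears it (a point fixed in the world has none). Each returns a list of dicts, best first, with "conf" (0 to 1); they miss things now and then, are a little off and sometimes report something else, mostly with a low value. They report only what shows in the picture. A call takes as long as a camera call. They do not tell look-alikes from the thing itself.
- arm.look_for(label, picture): "centre" ([column, row] as shares, 0 to 1, of the picture: columns of its width, rows of its height, amid what is visible of it).
- arm.trace(label, picture): "region" (384x512 bool, what is visible of it) and "centre" ([column, row] as shares, 0 to 1, of the picture: columns of its width, rows of its height, amid what is visible of it).
- arm.place_of(label, picture): "centre" ([column, row] as shares, 0 to 1, of the picture: columns of its width, rows of its height: a listed point, or the origin of a listed thing).
The state is a dict: "clock": time; "joints": joint angles; "dq": joint speeds; "joint_efforts": joint torques, N m; "position": TCP position; "ee_rot": TCP orientation; "force": force on the tool from outside, world axes, zero at the start; "ft_torque": the same for the moment, N m; "width": opening from 0.0 (shut) to 1.0 (fully open); "gripper_force": force on a finger pad.
Only numpy, scipy, OpenCV 4.12 (cv2) and the standard library are available. Lean on these libraries where they do the work, as an engineer would, in place of code of your own. Each camera call takes 0.05 s, during which the arm holds its last target. There are 200 camera calls.

## Working session

There is one attempt and no reset: what is moved stays moved. The work goes in short steps, Python scripts to look and compute and a tool call to move; the robot and the scene stay as the last step left them, time stands still between calls to the robot, and variables do not carry over. Pictures are saved under pics/ and viewed, at most 10 in all, crops included, and the job is handed in when it is done.

Besides the shell and the picture viewer there is one more tool, called after ">>>" as name(argument=value, ...), one argument or row to a line, values as JSON. carry_out: Moves the arm, as the interface text tells. Its arguments: {"type":"object","properties":{"claw":{"type":"array","items":{"type":"number"}},"delta_pos":{"type":"array","items":{"type":"array","items":{"type":"number"}}},"angular":{"type":"array","items":{"type":"array","items":{"type":"number"}}},"force":{"type":"number"}},"required":["claw","delta_pos","angular"]}

```bash
ls; mkdir -p pics
cat > h.py <<'E'
import numpy as np, cv2
from scipy.spatial.transform import Rotation as R
from cell import arm
def ray(p,c):
    u=np.array([c[0]*512,c[1]*384,1.]); d=p["T"][:3,:3]@(np.linalg.inv(p["mtx"])@u); return p["T"][:3,3],d
def onz(p,c,z):
    o,d=ray(p,c); return o+d*(z-o[2])/d[2]
def proj(p,X):
    X=np.atleast_2d(X); T=np.linalg.inv(p["T"]); q=X@T[:3,:3].T+T[:3,3]; q=q@p["mtx"].T; return q[:,:2]/q[:,2:]
def save(p,n,crop=None,s=1):
    f=p["frame"][:,:,::-1]
    if crop: f=f[crop[1]:crop[3],crop[0]:crop[2]]
    cv2.imwrite("pics/"+n,cv2.resize(f,None,fx=s,fy=s,interpolation=cv2.INTER_CUBIC))
E
python3 - <<'E'
from h import *
np.set_printoptions(precision=4,suppress=True)
s=arm.observe(); print({k:np.round(v,3) for k,v in s.items()})
a=arm.get_image("scene"); b=arm.get_image("top")
save(a,"s0.png");save(b,"t0.png")
Z=dict(mouth=.044,stop=.044,bush=.082,handle_pivot=.053,handle_grip=.133,roller=0,journal_end=.124,roller_mid=.062,jig=0,clamp_arm=.08,arbor=0,oil_bottle=0,spring=0,collet=0)
for n,z in Z.items():
  for nm,p in (("scene",a),("top",b)):
    print(n,nm,[(round(r["conf"],2),np.round(np.array(r["centre"])*[512,384]),onz(p,r["centre"],z).round(4)) for r in arm.place_of(n,p)[:2]])
E
```

```text
pics
{'clock': np.float64(0.0), 'joints': array([ 1.075,  0.435,  0.025,  1.574, -0.012,  1.134, -0.075]), 'dq': array([-0.   ,  0.001, -0.   ,  0.002, -0.   , -0.   , -0.002]), 'joint_efforts': array([  0.001, -66.783,   0.986, -31.447,  -0.061,   0.043,   0.   ]), 'position': array([ 0.239, -0.577,  0.226]), 'ee_rot': array([-3.08 , -0.613,  0.001]), 'force': array([ 0.577, -0.641, -0.884]), 'ft_torque': array([-0.021,  0.014,  0.038]), 'gripper_force': np.float64(0.0), 'width': np.float64(0.994)}
mouth scene [(0.58, array([276., 216.]), array([ 0.4925, -0.0861,  0.044 ]))]
mouth top [(0.96, array([269., 211.]), array([ 0.4914, -0.0958,  0.044 ]))]
stop scene [(0.9, array([306., 198.]), array([ 0.5034, -0.2315,  0.044 ])), (0.63, array([271., 191.]), array([ 0.6076, -0.1734,  0.044 ]))]
stop top [(0.72, array([308., 210.]), array([ 0.4931, -0.2366,  0.044 ])), (0.7, array([220., 224.]), array([0.445 , 0.0765, 0.044 ]))]
bush scene [(0.86, array([305., 189.]), array([ 0.505, -0.222,  0.082]))]
bush top [(0.83, array([303., 211.]), array([ 0.4857, -0.2151,  0.082 ]))]
handle_pivot sc
[... 1836 characters left out ...]
array([ 0.7401, -0.3245,  0.    ]))]
arbor top [(0.55, array([333., 233.]), array([ 0.4145, -0.3299,  0.    ]))]
oil_bottle scene [(0.85, array([122., 297.]), array([0.5214, 0.4106, 0.    ]))]
oil_bottle top [(0.44, array([133., 204.]), array([0.5238, 0.3985, 0.    ])), (0.27, array([151., 216.]), array([0.4797, 0.3339, 0.    ]))]
spring scene []
spring top [(0.7, array([134., 220.]), array([0.4667, 0.3942, 0.    ])), (0.4, array([169., 210.]), array([0.5018, 0.268 , 0.    ]))]
collet scene [(0.49, array([276., 179.]), array([ 0.7052, -0.2916,  0.    ]))]
collet top [(0.58, array([221., 224.]), array([0.4471, 0.0764, 0.    ])), (0.53, array([317., 154.]), array([ 0.7079, -0.2777,  0.    ]))]
```

View pics/s0.png

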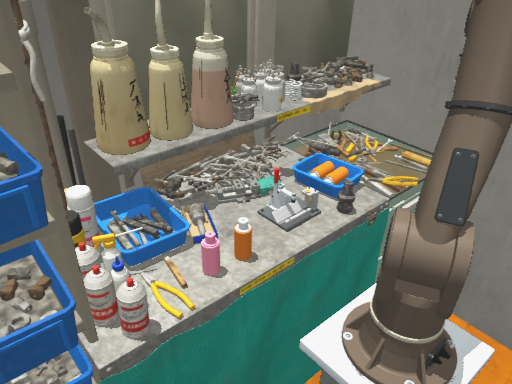

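View pics/t0.png

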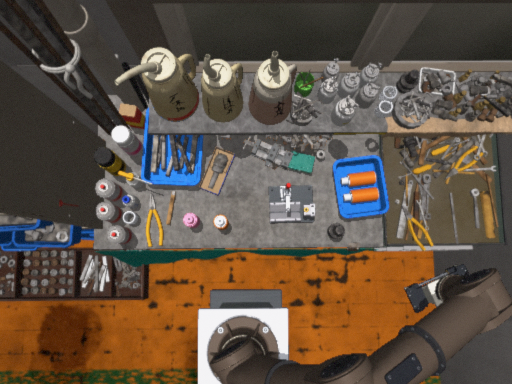

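The orange roller stands near world (0.45, 0.07), with the pink look-alike beyond it at about (0.46, 0.17). The jig's mouth is near (0.49, -0.095). The vee runs along world -y and the clamp is on the +x side. I'll move above and look with the wrist camera.

>>> carry_out(
  claw=[9,9,9,9,9,9,9,9,9,9,9,9,9,9,9,9,9,9,9],
  delta_pos=[
    [0,0,-2],
    [0,0,-2],
    [0,0,-2],
    [1.5,-3.4,-0.6],
    [1.5,-3.4,-0.6],
    [1.5,-3.4,-0.6],
    [1.5,-3.4,-0.6],
    [1.5,-3.4,-0.6],
    [1.5,-3.4,-0.6],
    [1.5,-3.4,-0.6],
    [1.5,-3.4,-0.6],
    [1.5,-3.4,-0.6],
    [1.5,-3.4,-0.6],
    [1.5,-3.4,-0.6],
    [1.5,-3.4,-0.6],
    [1.5,-3.4,-0.6],
    [1.5,-3.4,-0.6],
    [0,0,0],
    [0,0,0],
  ],
  angular=[
    [0,0,0.131],
    [0,0,0.131],
    [0,0,0.131],
    [0,0,0],
    [0,0,0],
    [0,0,0],
    [0,0,0],
    [0,0,0],
    [0,0,0],
    [0,0,0],
    [0,0,0],
    [0,0,0],
    [0,0,0],
    [0,0,0],
    [0,0,0],
    [0,0,0],
    [0,0,0],
    [0,0,0],
    [0,0,0],
  ],
)

```text
clock: 3.4
position: [0.4495, -0.101, 0.3708]
ee_rot: [3.141, 0.002, 0.0]
force: [0.3, -1.8, -0.7]
width: 0.986
gripper_force: 0.0
```

```bash
cat >> h.py <<'E'
np.set_printoptions(precision=4,suppress=True)
Z=dict(mouth=.044,stop=.044,bush=.082,handle_pivot=.053,handle_grip=.133,roller=0,journal_end=.124,roller_mid=.062,jig=0,clamp_arm=.08,arbor=0)
def st():
    s=arm.observe(); M=R.from_rotvec(s["ee_rot"]).as_matrix()
    print("t",round(float(s["clock"]),2),"pos",s["position"],"x",M[:,0],"y",M[:,1],"z",M[:,2],"q",s["joints"],"F",s["force"],"w",s["width"]*9.2,s["gripper_force"]); return s
def places(p,names,zs=Z):
    for n in names:
        print(n,[(round(r["conf"],2),np.round(np.array(r["centre"])*[512,384]),onz(p,r["centre"],zs[n])) for r in arm.place_of(n,p)[:2]])
E
python3 - <<'E'
from h import *
st(); p=arm.get_image("wrist"); save(p,"w1.png"); print(p["T"]); places(p,Z)
E
```

```text
t 3.4 pos [ 0.4495 -0.101   0.3708] x [1.     0.0016 0.0002] y [ 0.0016 -1.      0.0003] z [ 0.0002 -0.0003 -1.    ] q [ 0.3432  0.0867 -0.2595  1.6894  0.023   1.3681 -1.4892] F [ 0.2637 -1.8269 -0.6675] w 9.075587643558361 0.0
[[ 0.002  -0.9697 -0.2441  0.5146]
 [-1.     -0.0018 -0.001  -0.1009]
 [ 0.0005  0.2441 -0.9697  0.5281]
 [ 0.      0.      0.      1.    ]]
mouth [(0.75, array([254., 138.]), array([ 0.4924, -0.0986,  0.044 ]))]
stop [(0.86, array([331., 137.]), array([ 0.4948, -0.2366,  0.044 ]))]
bush [(0.64, array([329., 136.]), array([ 0.4975, -0.2224,  0.082 ]))]
handle_pivot [(0.95, array([287.,  90.]), array([ 0.5727, -0.1549,  0.053 ]))]
handle_grip [(0.54, array([293.,  86.]), array([ 0.5679, -0.154 ,  0.133 ])), (0.44, array([472.,  65.]), array([ 0.5953, -0.3975,  0.133 ]))]
roller [(0.7, array([115., 153.]), array([0.4614, 0.1754, 0.    ]))]
journal_end [(0.91, array([138., 164.]), array([0.4562, 0.0784, 0.124 ])), (0.56, array([ 74., 163.]), array([0.4578, 0.1746, 0.124 ]))]
roller_mid [(0.82, array([157., 158.]), array([0.4585, 0.0706, 0.062 ])), (0.73, array([170., 158.]), array([0.4593, 0.0472, 0.062 ]))]
jig [(0.69, array([254., 138.]), array([ 0.4902, -0.0994,  0.    ])), (0.26, array([153., 160.]), array([0.4475, 0.1019, 0.    ]))]
clamp_arm [(0.68, array([292., 105.]), array([ 0.5455, -0.1601,  0.08  ]))]
arbor [(0.68, array([370., 174.]), array([ 0.4199, -0.3321,  0.    ]))]
```

View pics/w1.png

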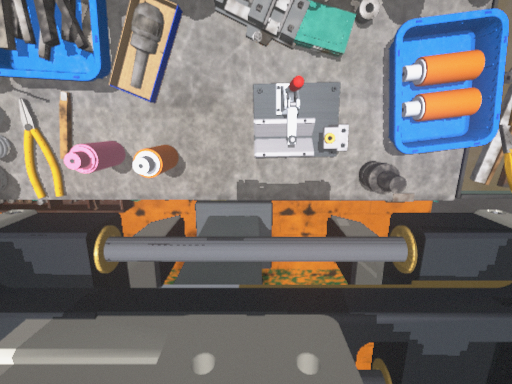

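The wrist view shows the jig at columns 253-348 and rows 82-158, square to the world axes. The red knob is at (297, 82), the orange roller at (155, 160) and the pink one at (92, 156). I'll go over the handle for a closer measurement.

>>> carry_out(
  claw=[6,6,6,6,6,6],
  delta_pos=[
    [3,1.4,3],
    [3,1.4,3],
    [3,1.4,3],
    [3,1.4,3],
    [0,0,2],
    [0,0,0],
  ],
  angular=[
    [0,0,0],
    [0,0,0],
    [0,0,0],
    [0,0,0],
    [0,0,0],
    [0,0,0],
  ],
  force=12,
)

```text
clock: 4.6
position: [0.5679, -0.1575, 0.2271]
ee_rot: [-3.14, 0.001, 0.01]
force: [-0.5, -0.1, 0.4]
width: 0.65
gripper_force: 0.0
```

Run:
```python
from h import *
st(); p=arm.get_image("wrist"); save(p,"w2.png",(100,0,420,230),2); places(p,["mouth","stop","bush","handle_pivot","handle_grip","clamp_arm"])
```

```text
t 4.6 pos [ 0.5679 -0.1575  0.2271] x [ 1.     -0.0007 -0.0063] y [-0.0007 -1.     -0.0015] z [-0.0063  0.0015 -1.    ] q [ 0.3421  0.3948 -0.2251  1.6416  0.0947  1.1223 -1.4795] F [-0.4851 -0.0896  0.4082] w 5.977251993235369 0.0
mouth [(0.55, array([212., 228.]), array([ 0.4955, -0.0981,  0.044 ]))]
stop [(0.72, array([313., 228.]), array([ 0.4955, -0.2357,  0.044 ])), (0.52, array([258., 169.]), array([ 0.5764, -0.161 ,  0.044 ]))]
bush [(0.63, array([310., 242.]), array([ 0.4922, -0.2255,  0.082 ]))]
handle_pivot [(0.93, array([257., 173.]), array([ 0.5732, -0.1599,  0.053 ]))]
handle_grip [(0.69, array([254., 190.]), array([ 0.5717, -0.1564,  0.133 ]))]
clamp_arm [(0.58, array([259., 199.]), array([ 0.5473, -0.1622,  0.08  ]))]
```

View pics/w2.png

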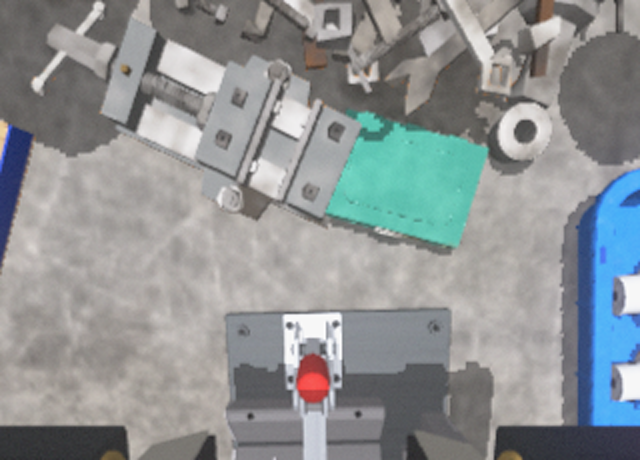

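The jig sits square to within about 1 degree. Its origin is about (0.4925, -0.0975) and the handle is at about (0.572, -0.158). Next I'll descend and close lightly on the grip.

>>> carry_out(
  claw=[6,6,6,6,6,1,1,1,1,1,1],
  delta_pos=[
    [0.1,0,2.8],
    [0.1,0,2.8],
    [0.1,0,2.8],
    [0.1,0,2.9],
    [0,0,0],
    [0,0,0],
    [0,0,0],
    [0,0,0],
    [0,0,0],
    [0,0,0],
    [0,0,0],
  ],
  angular=[
    [0,0,0],
    [0,0,0],
    [0,0,0],
    [0,0,0],
    [0,0,0],
    [0,0,0],
    [0,0,0],
    [0,0,0],
    [0,0,0],
    [0,0,0],
    [0,0,0],
  ],
  force=12,
)

```text
clock: 6.05
position: [0.5735, -0.1576, 0.1181]
ee_rot: [3.141, -0.0, 0.001]
force: [0.4, -7.0, 1.8]
width: 0.18
gripper_force: 4.6
```

Run:
```python
from h import *
st()
th=np.linspace(0,1.3,14); g=np.c_[80*np.sin(th),80*np.cos(th)]; print(np.diff(g,axis=0)/10)
```

```text
t 6.05 pos [ 0.5735 -0.1576  0.1181] x [ 1.     -0.0003  0.0005] y [-0.0003 -1.      0.0003] z [ 0.0005 -0.0003 -1.    ] q [ 0.3294  0.5064 -0.2144  1.7604  0.1336  0.8884 -1.5144] F [ 0.3936 -6.9753  1.8129] w 1.656442844331972 4.584017246961594
[[ 0.7987 -0.04  ]
 [ 0.7907 -0.1195]
 [ 0.7748 -0.1978]
 [ 0.7512 -0.2742]
 [ 0.7201 -0.3478]
 [ 0.6817 -0.418 ]
 [ 0.6366 -0.4839]
 [ 0.5851 -0.5451]
 [ 0.5278 -0.6008]
 [ 0.4652 -0.6505]
 [ 0.3979 -0.6936]
 [ 0.3267 -0.7299]
 [ 0.2522 -0.7589]]
```

Gripped, with the opening at 16.6 mm. Now I'll swing the handle along its arc.

>>> carry_out(
  claw=[1,1,1,1,1,1,1,1,1,1,1,1,1,1,1],
  delta_pos=[
    [0,0.2,0],
    [0.8,0,0.05],
    [0.8,0,0.12],
    [0.8,0,0.2],
    [0.77,0,0.28],
    [0.74,0,0.36],
    [0.7,0,0.43],
    [0.65,0,0.5],
    [0.6,0,0.56],
    [0.54,0,0.62],
    [0.48,0,0.67],
    [0.41,0,0.71],
    [0.33,0,0.75],
    [0.22,0,0.7],
    [0,0,0],
  ],
  angular=[
    [0,0,0],
    [0,0,0],
    [0,0,0],
    [0,0,0],
    [0,0,0],
    [0,0,0],
    [0,0,0],
    [0,0,0],
    [0,0,0],
    [0,0,0],
    [0,0,0],
    [0,0,0],
    [0,0,0],
    [0,0,0],
    [0,0,0],
  ],
)

```text
clock: 7.55
position: [0.6535, -0.1566, 0.0578]
ee_rot: [-3.139, -0.003, -0.004]
force: [4.8, 6.0, 0.6]
width: 0.17
gripper_force: 12.0
```

Run:
```python
from h import *
st(); p=arm.get_image("wrist"); save(p,"w3.png",(100,0,420,230),2); t=arm.get_image("scene"); cv2.imwrite("pics/s3.png",cv2.resize(t["frame"][150:240,230:360,::-1],None,fx=5,fy=5,interpolation=cv2.INTER_CUBIC))
```

```text
t 7.55 pos [ 0.6535 -0.1566  0.0578] x [1.     0.0021 0.0023] y [ 0.0021 -1.     -0.003 ] z [ 0.0023  0.003  -1.    ] q [ 0.2806  0.6814 -0.1935  1.6033  0.1549  0.8702 -1.5392] F [4.8481 6.0142 0.5784] w 1.5648826244077279 12.01800137758255
```

View pics/s3.png

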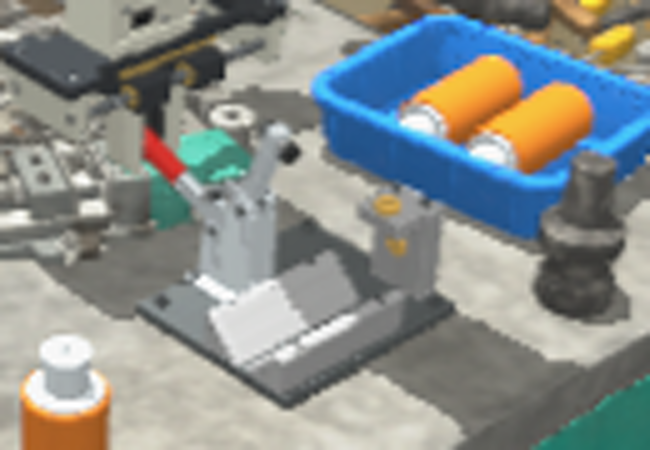

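The clamp is fully open at about 1.28 rad: the red handle leans back and the arm stands up. I'll release, rise, go above the roller and turn the wrist by a quarter turn.

>>> carry_out(
  claw=[4,4,5,6,8,8,9,9,9,9,9,9,9,9],
  delta_pos=[
    [0,0,0],
    [0,0,0],
    [0,0,-4],
    [0,0,-4],
    [0,0,-4],
    [0,0,-4],
    [-2.8,-2.7,-4],
    [-2.8,-2.7,0],
    [-2.8,-2.7,0],
    [-2.8,-2.7,0],
    [-2.8,-2.7,0],
    [-2.8,-2.7,0],
    [-2.8,-2.7,0],
    [0,0,0],
  ],
  angular=[
    [0,0,0],
    [0,0,0],
    [0,0,0],
    [0,0,0],
    [0,0,0],
    [0,0,0],
    [0,0,0],
    [0,0,0],
    [0,0,0],
    [0,0,0],
    [0,0,0],
    [0,0,0],
    [0,0,0],
    [0,0,0],
  ],
)

```text
clock: 9.05
position: [0.4554, 0.0298, 0.2544]
ee_rot: [-3.141, -0.007, 0.001]
force: [0.9, -0.3, 0.9]
width: 0.979
gripper_force: 0.0
```

>>> carry_out(
  claw=[9,9,9,9,9,9,9,9,9,9,9,9,9],
  delta_pos=[
    [0,0,0],
    [0,0,0],
    [0,0,0],
    [0,0,0],
    [0,0,0],
    [0,0,0],
    [0,0,0],
    [0,0,0],
    [0,0,0],
    [0,0,0],
    [0,0,0],
    [0,0,0],
    [0,0,0],
  ],
  angular=[
    [0,0,-0.143],
    [0,0,-0.143],
    [0,0,-0.143],
    [0,0,-0.143],
    [0,0,-0.143],
    [0,0,-0.143],
    [0,0,-0.143],
    [0,0,-0.143],
    [0,0,-0.143],
    [0,0,-0.143],
    [0,0,-0.143],
    [0,0,0],
    [0,0,0],
  ],
)

```text
clock: 10.35
position: [0.4588, 0.026, 0.254]
ee_rot: [2.225, 2.218, -0.0]
force: [-0.3, 0.3, -0.6]
width: 0.98
gripper_force: 0.0
```

Run:
```python
from h import *
st(); p=arm.get_image("wrist"); save(p,"w4.png"); places(p,["roller","roller_mid","journal_end"])
for r in arm.trace("roller",p)[:2]: 
    ys,xs=np.where(r["region"]); print(r["conf"],xs.min(),xs.max(),ys.min(),ys.max())
```

```text
t 10.35 pos [0.4588 0.026  0.254 ] x [ 0.0034  1.     -0.0002] y [ 1.     -0.0034 -0.0001] z [-0.0001 -0.0002 -1.    ] q [ 0.276   0.1851 -0.5173  1.883   0.1026  1.0995 -0.2841] F [-0.2968  0.3405 -0.5658] w 9.014375105316114 0.0
roller [(0.87, array([254., 137.]), array([0.4564, 0.0735, 0.    ])), (0.8, array([256.,  64.]), array([0.4605, 0.1753, 0.    ]))]
roller_mid [(0.61, array([256.,  49.]), array([0.46 , 0.179, 0.062]))]
journal_end [(0.98, array([259.,  33.]), array([0.4631, 0.1776, 0.124 ]))]
0.98 232 271 119 160
0.64 236 280 17 79
```

View pics/w4.png

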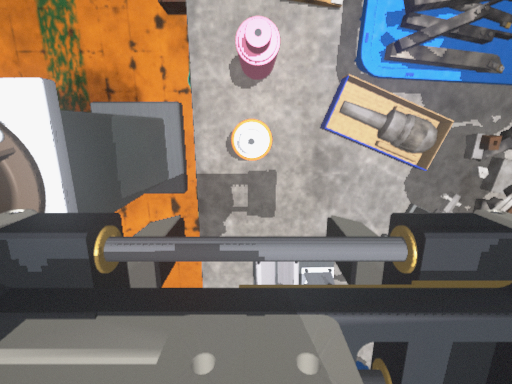

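The orange roller's circle is centred near (252, 140), and the pink one is well clear at (258, 45).

Run:
```python
from h import *
p=arm.get_image("wrist"); f=cv2.cvtColor(p["frame"],cv2.COLOR_RGB2HSV)
m=((f[...,0]<16)&(f[...,1]>150)&(f[...,2]>120)).astype(np.uint8); m[:, :205]=0; m[:100]=0; m[175:]=0
(ys,xs)=np.where(m); h=cv2.convexHull(np.c_[xs,ys].astype(np.int32)); c,r=cv2.minEnclosingCircle(h); print(c,r,cv2.fitEllipse(h))
c=np.array(c)+.5
print(onz(p,c/[512,384],.1), onz(p,np.array([252.5,140.5])/[512,384],.1), 24*p["mtx"][0,0]/(p["T"][2,3]-.1)/1000)
# white/journal top
g=((f[...,1]<40)&(f[...,2]>180)).astype(np.uint8); g[:,:225]=0; g[:,280:]=0;g[:112]=0;g[165:]=0
ys,xs=np.where(g); print(xs.mean(),ys.mean(),len(xs))
```

```text
(239.0, 145.5) 14.77338695526123 ((254.68373107910156, 136.83712768554688), (43.127803802490234, 49.102603912353516), 42.91040802001953)
[0.4404 0.0684 0.1   ] [0.4554 0.0746 0.1   ] 20.49372740687621
252.31200839014159 134.0555846879916 1907
```

>>> carry_out(
  claw=[9.1,9.1,9.1,9.1,9.1,9.1,9.1,9.1,9.1,9.1,4,4,4,4,4,4,4],
  delta_pos=[
    [2.4,-0.2,0],
    [2.45,-0.15,0],
    [0,0,0],
    [0,0,3.1],
    [0,0,3.1],
    [0,0,3.1],
    [0,0,3.1],
    [0,0,3.1],
    [0,0,3.1],
    [0,0,0],
    [0,0,0],
    [0,0,0],
    [0,0,0],
    [0,0,0],
    [0,0,0],
    [0,0,0],
    [0,0,0],
  ],
  angular=[
    [0,0,-0.023],
    [0,0,0],
    [0,0,0],
    [0,0,0],
    [0,0,0],
    [0,0,0],
    [0,0,0],
    [0,0,0],
    [0,0,0],
    [0,0,0],
    [0,0,0],
    [0,0,0],
    [0,0,0],
    [0,0,0],
    [0,0,0],
    [0,0,0],
    [0,0,0],
  ],
  force=20,
)

```text
clock: 12.35
position: [0.4547, 0.0752, 0.0684]
ee_rot: [2.193, 2.249, 0.0]
force: [-1.2, -0.2, 6.0]
width: 0.52
gripper_force: 20.0
```

Run:
```python
from h import *
st()
```

```text
t 12.35 pos [0.4547 0.0752 0.0684] x [-0.0249  0.9997 -0.0001] y [0.9997 0.0249 0.0005] z [ 0.0005 -0.0001 -1.    ] q [ 0.0942  0.4342 -0.4781  2.1085  0.3187  0.667  -0.574 ] F [-1.1923 -0.2221  5.9941] w 4.78135038695406 20.000957250595093
```

Gripped with the opening at 47.8 mm. I'll carry it upright to just before the mouth.

>>> carry_out(
  claw=[4,4,4,4,4,4,4,4,4,4,4,4],
  delta_pos=[
    [0,0,-1.5],
    [0,0,-1.5],
    [-2.0,0.5,0],
    [-2.5,0.6,0],
    [-2.5,0.6,0],
    [-2.5,0.6,0],
    [-2.5,0.6,0],
    [-2.5,0.5,0],
    [0,0,0],
    [0,0,1],
    [0,0,1],
    [0,0,0],
  ],
  angular=[
    [0,0,0],
    [0,0,0],
    [0,0,0],
    [0,0,0],
    [0,0,0],
    [0,0,0],
    [0,0,0],
    [0,0,0],
    [0,0,0],
    [0,0,0],
    [0,0,0],
    [0,0,0],
  ],
)

```text
clock: 13.55
position: [0.4905, -0.0678, 0.0762]
ee_rot: [-2.19, -2.249, 0.003]
force: [-0.1, 0.3, -3.9]
width: 0.519
gripper_force: 20.0
```

Run:
```python
from h import *
s=st(); t=arm.get_image("scene"); cv2.imwrite("pics/s5.png",cv2.resize(t["frame"][150:250,220:350,::-1],None,fx=5,fy=5,interpolation=cv2.INTER_CUBIC))
O=np.array([.4925,-.0975]);y=.02;d=s["position"][:2]-O;print("jig",d@[y,-1],d@[1,y])
```

```text
t 13.55 pos [ 0.4905 -0.0678  0.0762] x [-0.0268  0.9996  0.0008] y [ 0.9996  0.0268 -0.0033] z [-0.0034  0.0007 -1.    ] q [ 0.3762  0.4633 -0.4541  2.0206  0.2989  0.7248 -0.2362] F [-0.097   0.2519 -3.8545] w 4.77907122918566 19.997373819351196
jig -0.02970843655905804 -0.0013660705302765601
```

View pics/s5.png

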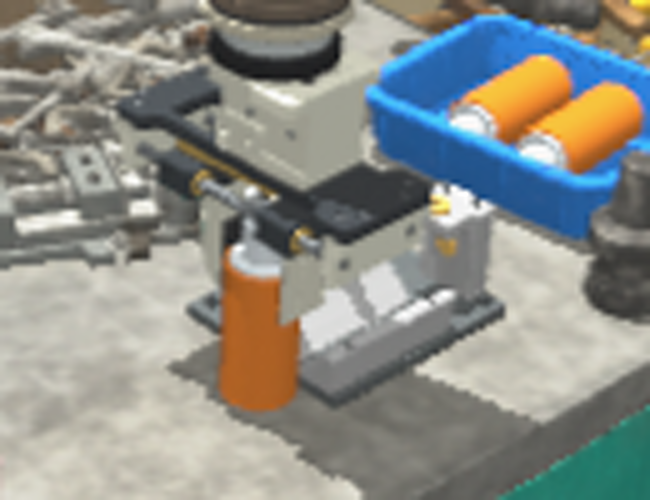

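It hangs upright and centred before the vee. I'll set it down, release, rise, back off, close the fingers and come down behind its top.

>>> carry_out(
  claw=[4,4,4,9,9,9,9,9,9,9,0,0,0,0,0,0,0,0,0,0],
  delta_pos=[
    [0,0.1,0.4],
    [0,0,0.3],
    [0,0,0],
    [0,0,0],
    [0,0,0],
    [0,0,0],
    [0,0,0],
    [0,0,-3],
    [0,0,-3],
    [0,0,-2.5],
    [2.5,0,0],
    [2.5,0,0],
    [0,0,0],
    [0,0,0],
    [0,0,0],
    [0,0,2],
    [0,0,2],
    [0,0,2],
    [0,0,0],
    [0,0,0],
  ],
  angular=[
    [0,0,0],
    [0,0,0],
    [0,0,0],
    [0,0,0],
    [0,0,0],
    [0,0,0],
    [0,0,0],
    [0,0,0],
    [0,0,0],
    [0,0,0],
    [0,0,0],
    [0,0,0],
    [0,0,0],
    [0,0,0],
    [0,0,0],
    [0,0,0],
    [0,0,0],
    [0,0,0],
    [0,0,0],
    [0,0,0],
  ],
)

```text
clock: 15.6
position: [0.4918, -0.0195, 0.0961]
ee_rot: [-2.194, -2.248, 0.001]
force: [0.3, 0.0, -0.0]
width: 0.163
gripper_force: 0.0
```

```bash
cat >> h.py <<'E'
def jg(s):
    d=s["position"][:2]-np.array([.4925,-.0975]);y=.02;print("jig mm",1000*(d@[y,-1]),1000*(d@[1,y]))
E
python3 - <<'E'
from h import *
s=st(); jg(s); t=arm.get_image("scene"); cv2.imwrite("pics/s6.png",cv2.resize(t["frame"][150:250,220:350,::-1],None,fx=5,fy=5,interpolation=cv2.INTER_CUBIC))
places(t,["journal_end","roller"])
E
```

```text
t 15.6 pos [ 0.4918 -0.0195  0.0961] x [-0.0241  0.9997 -0.0001] y [ 0.9997  0.0241 -0.0009] z [-0.0009 -0.0001 -1.    ] q [ 0.3045  0.4318 -0.4847  2.0107  0.2854  0.7652 -0.3262] F [ 0.2603  0.0349 -0.0317] w 1.4991805574028303 0.0
jig mm -77.97634443387973 0.8627528467529264
journal_end [(0.84, array([273., 192.]), array([ 0.5056, -0.0817,  0.124 ])), (0.78, array([209., 232.]), array([0.4655, 0.1785, 0.124 ]))]
roller [(0.72, array([270., 230.]), array([ 0.4911, -0.0632,  0.    ])), (0.72, array([210., 271.]), array([0.46  , 0.1848, 0.    ]))]
```

View pics/s6.png

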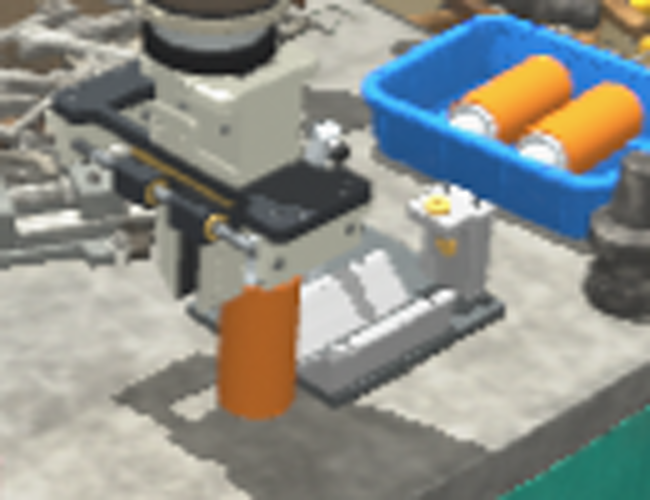

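>>> carry_out(
  claw=[0,0,0,0,0,0,0,0,0,0],
  delta_pos=[
    [0,0,0.8],
    [-0.6,0,0],
    [-0.5,0,0],
    [-0.5,0,0],
    [-0.5,0,0],
    [-0.5,0,0],
    [-0.5,0,0],
    [-0.5,0,0],
    [-0.5,0,0],
    [0,0,0],
  ],
  angular=[
    [0,0,0],
    [0,0,0],
    [0,0,0],
    [0,0,0],
    [0,0,0],
    [0,0,0],
    [0,0,0],
    [0,0,0],
    [0,0,0],
    [0,0,0],
  ],
)

```text
clock: 16.75
position: [0.4928, -0.061, 0.088]
ee_rot: [2.195, 2.247, -0.001]
force: [-0.4, -0.9, 0.2]
width: 0.005
gripper_force: 0.0
```

Run:
```python
from h import *
s=st(); jg(s); t=arm.get_image("scene"); cv2.imwrite("pics/s7.png",cv2.resize(t["frame"][150:250,220:350,::-1],None,fx=5,fy=5,interpolation=cv2.INTER_CUBIC))
```

```text
t 16.75 pos [ 0.4928 -0.061   0.088 ] x [-0.0236  0.9997 -0.0005] y [ 0.9997  0.0236 -0.0003] z [-0.0003 -0.0005 -1.    ] q [ 0.3768  0.4481 -0.4726  2.0091  0.2942  0.7502 -0.2495] F [-0.3923 -0.8961  0.1588] w 0.045813057004715566 0.0
jig mm -36.47405799818832 1.0412882678918005
```

View pics/s7.png

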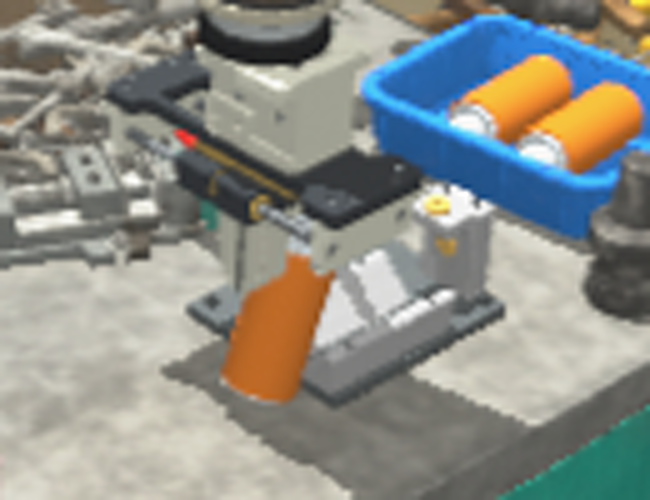

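It's tilting as expected, about 18 degrees, foot against the jig. I'll continue.

>>> carry_out(
  claw=[0,0,0,0,0,0,0,0],
  delta_pos=[
    [-0.5,0,0],
    [-0.5,0,0],
    [-0.5,0,0],
    [-0.5,0,0],
    [-0.5,0,0],
    [-0.5,0,0],
    [0,0,0],
    [0,0,0],
  ],
  angular=[
    [0,0,0],
    [0,0,0],
    [0,0,0],
    [0,0,0],
    [0,0,0],
    [0,0,0],
    [0,0,0],
    [0,0,0],
  ],
)

```text
clock: 17.6
position: [0.4936, -0.09, 0.0881]
ee_rot: [-2.194, -2.249, -0.0]
force: [0.7, -0.6, 0.3]
width: 0.001
gripper_force: 0.0
```

```bash
cat >> h.py <<'E'
def rol():
    t=arm.get_image("scene"); O=np.array([.4925,-.0975,0]);J=np.array([[.02,1,0],[-1,.02,0],[0,0,1.]])
    def pj(x,y,z): return proj(t,O+J@np.array([x,y,z]))[0].round(1)
    print("lying expected: foot@-26",pj(-.026,0,.044),"jend@98",pj(.098,0,.044),"home foot",pj(.014,0,.044),"stop",pj(.138,0,.044))
    for n in ("roller","journal_end","roller_mid"):
        print(n,[(round(r["conf"],2),np.round(np.array(r["centre"])*[512,384],1)) for r in arm.place_of(n,t)[:4]])
    for r in arm.trace("roller",t)[:3]:
        ys,xs=np.where(r["region"]); (cx,cy),wh,a=cv2.minAreaRect(np.c_[xs,ys].astype(np.int32)); print("trace",round(r["conf"],2),round(cx),round(cy),np.round(wh),round(a))
    return t
E
python3 - <<'E'
from h import *
s=st(); jg(s); rol()
E
```

```text
t 17.6 pos [ 0.4936 -0.09    0.0881] x [-0.0246  0.9997  0.0001] y [ 0.9997  0.0246 -0.    ] z [-0.      0.0001 -1.    ] q [ 0.431   0.4542 -0.4688  1.9973  0.2933  0.7552 -0.188 ] F [ 0.6549 -0.5602  0.2876] w 0.006939635083846118 0.0
jig mm -7.493365887020698 1.2813706406793688
lying expected: foot@-26 [272.5 217.4] jend@98 [300.5 202.8] home foot [281.9 212.6] stop [309.  198.4]
roller [(0.73, array([212.2, 271.7])), (0.56, array([269.7, 220.8]))]
journal_end [(0.8, array([212.1, 234.5])), (0.62, array([298.4, 203.3])), (0.5, array([309.5, 199.9]))]
roller_mid [(0.86, array([283.2, 208.5])), (0.82, array([210. , 251.5])), (0.59, array([299.9, 202. ])), (0.2, array([163.7, 291.9]))]
trace 0.74 283 212 [14. 36.] 63
trace 0.7 211 252 [43. 18.] 90
```

The roller lies in the vee, its journal end near x = 95 mm. I'll retreat behind it, lower and push.

>>> carry_out(
  claw=[0,0,0,0,0,0,0,0,0,0,0,0,0,0,0],
  delta_pos=[
    [2.5,-0.1,-0.5],
    [2.5,0,0],
    [2.5,0,0],
    [0,0,2.6],
    [0,0,2.6],
    [0,0,0],
    [-1,0,0],
    [-0.8,0,0],
    [-0.8,0,0],
    [-0.8,0,0],
    [-0.8,0,0],
    [-0.8,0,0],
    [-0.8,0,0],
    [-0.8,0,0],
    [0,0,0],
  ],
  angular=[
    [0,0,0],
    [0,0,0],
    [0,0,0],
    [0,0,0],
    [0,0,0],
    [0,0,0],
    [0,0,0],
    [0,0,0],
    [0,0,0],
    [0,0,0],
    [0,0,0],
    [0,0,0],
    [0,0,0],
    [0,0,0],
    [0,0,0],
  ],
)

```text
clock: 19.35
position: [0.4924, -0.0828, 0.0409]
ee_rot: [2.195, 2.247, -0.001]
force: [-0.2, -0.3, 0.1]
width: 0.006
gripper_force: 0.0
```

Run:
```python
from h import *
s=st(); jg(s); rol()
```

```text
t 19.35 pos [ 0.4924 -0.0828  0.0409] x [-0.023   0.9997 -0.0009] y [ 0.9997  0.023  -0.0003] z [-0.0002 -0.001  -1.    ] q [ 0.3878  0.5228 -0.4379  2.0413  0.3586  0.6509 -0.2643] F [-0.2301 -0.2506  0.061 ] w 0.057460376850154926 0.0
jig mm -14.733826754371991 0.14867215365392236
lying expected: foot@-26 [272.5 217.4] jend@98 [300.5 202.8] home foot [281.9 212.6] stop [309.  198.4]
roller [(0.66, array([210.3, 272.8])), (0.47, array([276.4, 216.5]))]
journal_end [(0.71, array([304.8, 200. ]))]
roller_mid [(0.57, array([211.8, 251.9])), (0.47, array([289.4, 206.6]))]
trace 0.78 210 252 [43. 18.] 90
trace 0.42 283 216 [ 8. 13.] 32
```

>>> carry_out(
  claw=[0,0,0,0,0,0],
  delta_pos=[
    [-0.4,0,0],
    [-0.4,0,0],
    [-0.4,0,0],
    [-0.3,0,0],
    [-0.2,0,0],
    [0,0,0],
  ],
  angular=[
    [0,0,0],
    [0,0,0],
    [0,0,0],
    [0,0,0],
    [0,0,0],
    [0,0,0],
  ],
)

```text
clock: 20.2
position: [0.4928, -0.0985, 0.041]
ee_rot: [2.194, 2.248, -0.0]
force: [-0.9, 0.8, -0.4]
width: 0.004
gripper_force: 0.4
```

>>> carry_out(
  claw=[0,0,0],
  delta_pos=[
    [-0.2,0,0],
    [-0.1,0,0],
    [0,0,0],
  ],
  angular=[
    [0,0,0],
    [0,0,0],
    [0,0,0],
  ],
)

```text
clock: 20.5
position: [0.4929, -0.101, 0.041]
ee_rot: [-2.194, -2.249, 0.0]
force: [-0.3, 3.5, 0.1]
width: 0.004
gripper_force: 1.3
```

>>> carry_out(
  claw=[0,0,0],
  delta_pos=[
    [-0.2,0,0],
    [0,0,0],
    [0,0,0],
  ],
  angular=[
    [0,0,0],
    [0,0,0],
    [0,0,0],
  ],
)

```text
clock: 20.8
position: [0.4929, -0.101, 0.0411]
ee_rot: [-2.191, -2.25, -0.002]
force: [-1.5, 9.1, 0.9]
width: 0.0
gripper_force: 4.5
```

Run:
```python
from h import *
s=st(); jg(s); rol()
```

```text
t 20.8 pos [ 0.4929 -0.101   0.0411] x [-0.0265  0.9996  0.0019] y [ 0.9996  0.0265 -0.0001] z [-0.0002  0.0019 -1.    ] q [ 0.4276  0.5279 -0.441   2.0314  0.3569  0.6564 -0.2203] F [-1.4909  9.0837  0.9337] w 0.000530670422739101 4.493853785097599
jig mm 3.543179525816442 0.2908792991027495
lying expected: foot@-26 [272.5 217.4] jend@98 [300.5 202.8] home foot [281.9 212.6] stop [309.  198.4]
roller [(0.68, array([283.6, 213.9])), (0.66, array([210.2, 270.8]))]
journal_end [(0.56, array([306.4, 198.4]))]
roller_mid [(0.8, array([212. , 253.4])), (0.49, array([125. , 295.6])), (0.46, array([293.4, 203.3])), (0.39, array([305.2, 197.9]))]
trace 0.69 292 210 [10. 28.] 63
trace 0.62 210 252 [43. 18.] 90
trace 0.29 166 292 [62. 25.] 45
```

Contact: the tool stopped at 3.5 mm while the force rose to 9 N, so the roller is home. I'll back off, rise and turn back for the handle.

>>> carry_out(
  claw=[0,0,0,0,0,0,2,4,5,5,5,5],
  delta_pos=[
    [0.5,0,0],
    [1.5,0,0],
    [1.5,0,0],
    [0,0,-4],
    [0,0,-4],
    [0,0,-4],
    [0,0,-4],
    [0,4,-4],
    [-2,4,0],
    [-2.5,4,0],
    [-2.5,4,0],
    [0,0,0],
  ],
  angular=[
    [0,0,0],
    [0,0,0],
    [0,0,0],
    [0,0,0],
    [0,0,0],
    [0,0,0],
    [0,0,0],
    [0,0,0],
    [0,0,0],
    [0,0,0],
    [0,0,0],
    [0,0,0],
  ],
)

```text
clock: 22.25
position: [0.6524, -0.1395, 0.2343]
ee_rot: [2.199, 2.241, -0.003]
force: [-0.6, -0.6, -0.9]
width: 0.48
gripper_force: 0.0
```

>>> carry_out(
  claw=[5,5,5,5,5,5,5,5,5,5,5,5,5],
  delta_pos=[
    [0,0,0],
    [0,0,0],
    [0,0,0],
    [0,0,0],
    [0,0,0],
    [0,0,0],
    [0,0,0],
    [0,0,0],
    [0,0,0],
    [0,0,0],
    [0,0,0],
    [0,0,0],
    [0,0,0],
  ],
  angular=[
    [0,0,0.143],
    [0,0,0.143],
    [0,0,0.143],
    [0,0,0.143],
    [0,0,0.143],
    [0,0,0.143],
    [0,0,0.143],
    [0,0,0.143],
    [0,0,0.143],
    [0,0,0.143],
    [0,0,0.143],
    [0,0,0],
    [0,0,0],
  ],
)

```text
clock: 23.55
position: [0.649, -0.1342, 0.2364]
ee_rot: [3.141, 0.042, -0.0]
force: [-0.2, -0.1, 0.1]
width: 0.54
gripper_force: 0.0
```

Run:
```python
from h import *
s=st(); jg(s); rol(); p=arm.get_image("wrist"); places(p,["handle_grip","handle_pivot"],dict(handle_grip=.076,handle_pivot=.053))
```

```text
t 23.55 pos [ 0.649  -0.1342  0.2364] x [ 0.9996  0.0268 -0.0003] y [ 0.0268 -0.9996  0.0006] z [-0.0003 -0.0006 -1.    ] q [ 0.2007  0.4963 -0.1212  1.4482  0.0625  1.201  -1.4726] F [-0.1801 -0.0794  0.0807] w 4.971910225955025 0.0
jig mm 39.84298654960621 155.7410445481335
lying expected: foot@-26 [272.5 217.4] jend@98 [300.5 202.8] home foot [281.9 212.6] stop [309.  198.4]
roller [(0.97, array([281.9, 213.4])), (0.62, array([214.5, 272.9]))]
journal_end [(0.96, array([210.5, 235.4])), (0.95, array([310.1, 199.2]))]
roller_mid [(0.92, array([294.2, 205.6])), (0.75, array([211.4, 253. ]))]
trace 0.82 294 206 [15. 36.] 62
trace 0.75 210 253 [44. 19.] 85
handle_grip []
handle_pivot [(0.69, array([272., 229.]), array([ 0.5765, -0.1586,  0.053 ]))]
```

The roller's foot sits right at the predicted home position. Next I'll grip the handle again.

>>> carry_out(
  claw=[5,5,5,5,5,5,5,5,1,1,1,1,1,1],
  delta_pos=[
    [0.3,1.2,0],
    [0,1.1,0],
    [0,0,3.5],
    [0,0,3.5],
    [0,0,3.5],
    [0,0,3.5],
    [0,0,3.6],
    [0,0,0],
    [0,0,0],
    [0,0,0],
    [0,0,0],
    [0,0,0],
    [0,0,0],
    [0,0,0],
  ],
  angular=[
    [0,0,0],
    [0,0,0],
    [0,0,0],
    [0,0,0],
    [0,0,0],
    [0,0,0],
    [0,0,0],
    [0,0,0],
    [0,0,0],
    [0,0,0],
    [0,0,0],
    [0,0,0],
    [0,0,0],
    [0,0,0],
  ],
  force=12,
)

```text
clock: 25.35
position: [0.6534, -0.1565, 0.0612]
ee_rot: [-3.141, -0.036, -0.003]
force: [1.9, 0.8, 0.9]
width: 0.166
gripper_force: 12.0
```

>>> carry_out(
  claw=[1,1,1,1,1,1,1,1,1,1,1,1,1,1],
  delta_pos=[
    [-0.31,0,-0.79],
    [-0.39,0,-0.77],
    [-0.46,0,-0.71],
    [-0.53,0,-0.66],
    [-0.59,0,-0.61],
    [-0.65,0,-0.54],
    [-0.7,0,-0.48],
    [-0.75,0,-0.4],
    [-0.78,0,-0.33],
    [-0.82,0,-0.26],
    [-0.83,0,-0.17],
    [-0.84,0,-0.08],
    [-0.6,0,0],
    [0,0,0],
  ],
  angular=[
    [0,0,0],
    [0,0,0],
    [0,0,0],
    [0,0,0],
    [0,0,0],
    [0,0,0],
    [0,0,0],
    [0,0,0],
    [0,0,0],
    [0,0,0],
    [0,0,0],
    [0,0,0],
    [0,0,0],
    [0,0,0],
  ],
  force=15,
)

```text
clock: 26.75
position: [0.5693, -0.1584, 0.1189]
ee_rot: [-3.141, -0.036, -0.0]
force: [-0.1, 5.7, 4.4]
width: 0.169
gripper_force: 15.0
```

Run:
```python
from h import *
s=st(); jg(s); rol()
```

```text
t 26.75 pos [ 0.5693 -0.1584  0.1189] x [0.9997 0.0228 0.    ] y [ 0.0228 -0.9997 -0.0004] z [ 0.      0.0004 -1.    ] q [ 0.2722  0.4935 -0.1282  1.7742  0.0782  0.8789 -1.4387] F [-0.129   5.6911  4.4134] w 1.550350245045774 15.000314265489578
jig mm 62.45296651544037 75.59042355408064
lying expected: foot@-26 [272.5 217.4] jend@98 [300.5 202.8] home foot [281.9 212.6] stop [309.  198.4]
roller [(0.92, array([283.4, 212.8])), (0.8, array([208.5, 270.9]))]
journal_end []
roller_mid [(0.8, array([214.4, 254.4]))]
trace 0.98 294 206 [15. 36.] 61
trace 0.64 210 252 [43. 18.] 90
```

>>> carry_out(
  claw=[1,1,1,1],
  delta_pos=[
    [-0.2,0,0],
    [-0.2,0,0],
    [0,0,0],
    [0,0,0],
  ],
  angular=[
    [0,0,0],
    [0,0,0],
    [0,0,0],
    [0,0,0],
  ],
  force=20,
)

```text
clock: 27.4
position: [0.5691, -0.1584, 0.119]
ee_rot: [-3.141, -0.037, -0.01]
force: [14.4, 3.7, -8.0]
width: 0.172
gripper_force: 20.0
```

The handle is against its stop, with a 14 N reaction and no further motion. I'll release and rise.

>>> carry_out(
  claw=[1,5,5,5,5,5,5,5,5,5],
  delta_pos=[
    [0.2,0,0],
    [0,0,0],
    [0,0,0],
    [0,0,0],
    [0,0,-3],
    [0,0,-3],
    [0,0,-4],
    [-3,0,-4],
    [-3,0,0],
    [0,0,0],
  ],
  angular=[
    [0,0,0],
    [0,0,0],
    [0,0,0],
    [0,0,0],
    [0,0,0],
    [0,0,0],
    [0,0,0],
    [0,0,0],
    [0,0,0],
    [0,0,0],
  ],
)

```text
clock: 28.4
position: [0.5051, -0.1616, 0.2598]
ee_rot: [3.14, 0.032, 0.0]
force: [-0.0, 0.3, -0.2]
width: 0.545
gripper_force: 0.0
```

Run:
```python
from h import *
s=st(); p=arm.get_image("wrist"); t=rol()
a=cv2.resize(t["frame"][150:250,230:350],None,fx=5,fy=5,interpolation=cv2.INTER_CUBIC)[:,:600]
b=p["frame"][60:240,150:380]; b=cv2.resize(b,None,fx=200/b.shape[1]*1.0,fy=200/b.shape[1])
c=np.zeros((500,800,3),np.uint8); c[:,:600]=a; c[:b.shape[0],600:]=b
cv2.imwrite("pics/end.png",c[:,:,::-1])
places(p,["handle_grip","handle_pivot"])
```

```text
t 28.4 pos [ 0.5051 -0.1616  0.2598] x [0.9998 0.0201 0.0001] y [ 0.0201 -0.9998  0.0017] z [ 0.0002 -0.0017 -1.    ] q [ 0.3149  0.2613 -0.1346  1.7464  0.04    1.136  -1.3827] F [-0.0431  0.2864 -0.2225] w 5.015480236829485 0.0
lying expected: foot@-26 [272.5 217.4] jend@98 [300.5 202.8] home foot [281.9 212.6] stop [309.  198.4]
roller [(0.69, array([212.2, 270.1])), (0.56, array([281. , 213.8]))]
journal_end [(0.93, array([211.5, 233. ])), (0.59, array([308.4, 196.3]))]
roller_mid [(0.7, array([211.5, 255.2])), (0.63, array([295.5, 203.9])), (0.21, array([275.2, 179.7]))]
trace 0.71 210 252 [44. 18.] 90
trace 0.62 294 206 [15. 37.] 62
trace 0.44 288 192 [20.  8.] 39
handle_grip []
handle_pivot [(0.71, array([255., 123.]), array([ 0.5724, -0.1599,  0.053 ])), (0.67, array([221., 184.]), array([ 0.49  , -0.1149,  0.053 ]))]
```

View pics/end.png

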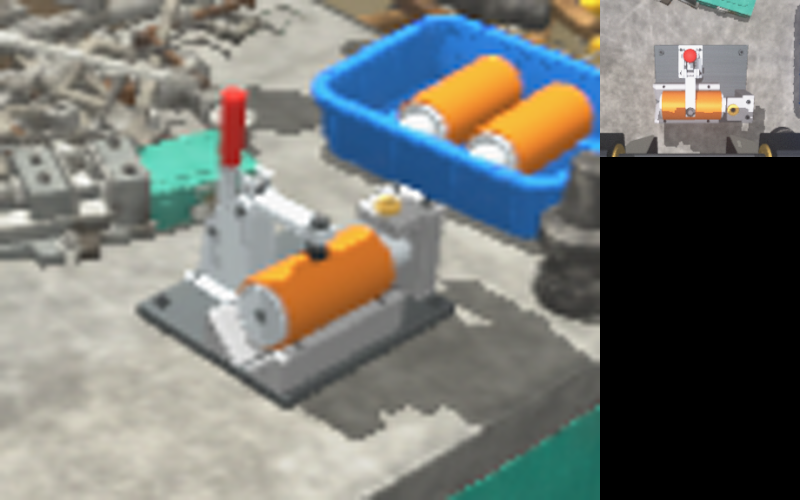

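The handle is upright (red grip at (233, 125)). The roller lies in the vee with its journal under the bush, and the pad is pressing on it. I'm handing the job in.

```bash
python3 -c "
from cell import arm
print(arm.sign_off())"
```

```text
the job is handed in; nothing more can be done
None
```

I loaded the jig and handed the job in: the roller lies in the vee with its journal against the stop, the handle is upright and the clamp pad is down on the roller. It took about 28 s of the 72 s on the robot's clock. The sign-off call returned no verdict, so I don't know how the judge scored it.

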